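# Set the sliding stop of a jar shelf lane into its catch

### The arm

A 7-joint arm with a two-finger parallel gripper is mounted at the origin on the work surface. World frame = base frame: x ahead of the robot, y to its left, z up, the work surface at z = 0. Lengths are in m, angles in rad, forces in N, time in s.
With the tool pointing down it reaches from about 0.4 to 0.9 m from the base axis. Payload 5.5 kg.
Tool frame: the origin (TCP) lies midway between the tips of the shut fingers; the grasp point (between the pads) lies 19 mm behind it (manip.grip_depth is the distance from the TCP to the grasp point, in m); z points along the fingers, x is the direction in which the jaws open and shut, and the axes are right-handed (so a half turn about z gives the same grasp; the last joint's range is limited). The gripper opens to 92 mm and grips with 3 to 60 N. Pads are 19 mm wide; open, the fingers measure 130 mm over their backs; the gripper's body (75 mm by 190 mm) begins 47 mm behind the grasp point.
Start: joints at [-0.949, 0.501, -0.427, 1.55, 0.221, 1.138, -0.21], TCP at [0.228, 0.609, 0.227] pointing down, gripper open.
Joint ranges: [-2.88, 2.88], [-0.31, 2.03], [-1.54, 1.56], [0.2, 2.42], [-1.41, 4.55], [0.19, 2.02], [-2.57, 2.57]. Speed limits (rad/s): [2.57, 2.57, 3.14, 3.14, 3.14, 3.14, 3.14].

### API

Orientations are given as a unit quaternion [x, y, z, w].
In Python, from bench import manip, effector, viewer gives the robot as it stands. Calls block until the motion is done:
- manip.move_pose(position, orientation): joint-space move of the TCP to a pose.
- manip.servo_line(position, ori=None, vel=0.15): straight line of the TCP; ori=None keeps the orientation; vel is the mean speed in m/s.
- manip.movej(angles): joint-space move.
- effector.open_jaws() and effector.close(f_grip=None): open the fingers fully, or close them until they stop; f_grip is the grip in N (None keeps the last).
- manip.sleep(seconds).
- manip.solve_ik(position, orientation): joint angles nearest the present ones, or None.
- viewer.get_image(name): name is "side" or "top"; returns the picture (420x560x3 uint8, red, green, blue); there is no depth.
- viewer.get_calibration(name): a dict with "vfov" (degrees; the focal length in pixels is half the picture's height over the tangent of half this angle, whatever the lens; pixels are square), "cx", "cy" (the principal point, pixels), "eye" and "attitude" of the camera in the world. Camera axes: x right, y down, z forward; pixel columns grow to the right and rows downward; lengths in m; the calibration is good to about 2 mm. A picture is of the moment at which its call begins. get_calibration takes no time and is no camera call.
A pose or a line that the arm cannot do raises manip.PlanningError and nothing moves.
- manip.hand_in(): hands the job in, once; it reports no verdict.
Readings, each from a call of its own:
- manip.current_clock(): time.
- manip.current_q(): joint angles.
- manip.current_joint_velocities(): joint speeds.
- manip.current_tau(): joint torques, N m.
- manip.current_tool_pos(): TCP position.
- manip.current_tcp_rot(): TCP orientation.
- manip.current_force(): force on the tool from outside, world axes, zero at the start.
- manip.current_wrist_torque(): the same for the moment, N m.
- manip.current_finger_gap(): finger opening in m.
Only numpy, scipy, OpenCV 4.12 (cv2) and the standard library are available. Lean on these libraries where they do the work, as an engineer would, in place of code of your own. Each camera call takes 0.05 s, during which the arm holds its last target.

### The job

Close up the jar lane: push the sliding stop along its rail towards the jar until its roller rides over the low rib and drops into the notch of the catch clip, then press the round lock cap on top of the stop fully down and move clear. Only push and press with the fingertips: do not pinch the stop or push it on over the high rib, and leave the jar, the tin and the bowl where they stand.

Things in the scene. Friction and masses are not known exactly. Their poses are not given: they have to be found in the camera images.
- lane: Fixed wooden shelf board 160 (x) x 520 (y) x 18 mm high; origin at the centre of its underside, on the table. An aluminium rail (20 wide, top 42 mm above the table) runs along its y axis at x = +50 mm, with a 52 mm high dark end block at each end (y = -254 and +254). A low 28 mm high edge strip runs along x = -77 mm. The jar stands at the +y end.
- stop (a joint): Travel of the sliding stop along the rail, in m, growing towards lane +y (towards the jar), -0.20 to 0.14; equals the lane y of the stop's centre. It slides with about 1.5 N of friction and cannot tip or lift. The stop always starts on the -y side of the catch.
- stop_center (a point): Middle of the stop's black carriage, over the rail, 60 mm above the table, at the place (seen from above) of the sprung roller under it; axes as the lane. The carriage is 52 (x) x 45 (y) mm, its top 80 mm above the table. When the roller sits in the notch this point is straight above catch_notch.
- stop_plate (a point): Middle of the stop's upright white plate, 60 mm above the table: 94 (x) x 10 (y) x 58 mm high (from 24 to 82 mm above the table), moving with the carriage; y normal to the plate. Push on its -y face (5 mm from this point), fingertips about 45 to 65 mm above the table. Fingers pressing the -y and +y faces at once is pinching.
- lock_cap (a joint): How far the lock cap is pressed down, in m: 0 up (start), 0.008 fully down. It moves with about 4 N and stays where it is left.
- cap_top (a point): Centre of the flat top of the round steel lock cap, 32 mm in diameter, on top of the carriage; 96.5 mm above the table when up, 88.5 mm when down.
- catch_notch (a point): Notch of the steel catch clip (28 x 56 mm) fixed on the rail at a place that differs each time. Two round ribs lie across the rail: a low one 9.6 mm before the notch (-y side), a high one 13 mm after it. From 20 mm short of the notch the push rises to about 7 to 10 N, then dips as the stop jumps 5 to 9 mm into the notch by itself; the high rib takes 13 to 16 N.
- jar_a_mid (a point): Amber glass jar, 66 mm diameter, 85 mm high, standing loose on the board at its +y end; point half-way up. Leave it alone.
- tin_mid (a point): Plain steel tin, 52 mm diameter, 70 mm high, loose on the table beyond the rail; point half-way up. Leave it alone.
- bowl_mid (a point): White bowl, 110 mm diameter, 45 mm high, loose on the table beyond the rail; point half-way up. Leave it alone.

How it is judged:
On the way, in this order (a step that is already met when the one before it is completed fails the run):
1. the stop's roller has dropped into the notch of the catch (horizontal distance between stop_center and catch_notch below 0.004 m), for 0.2 s.
2. the lock cap is pressed down (value of joint lock_cap above 0.0065 m), for 0.1 s.
At the end, for the whole second after the job is handed in: The stop rests with its roller in the notch (centre within 4 mm of the notch), its lock cap at least 6.5 of 8 mm down, and the jar (within 20 mm), tin and bowl (within 30 mm) where they stood (horizontal distance between stop_center and catch_notch below 0.004 m and value of joint lock_cap above 0.0065 m and velocity of joint stop between -0.01 and 0.01 m/s and distance of jar_a_mid from where it was at the start of the episode below 0.02 m and distance of each of tin_mid, bowl_mid from where it was at the start of the episode below 0.03 m); the robot touches nothing.
It fails at once if the stop is pinched: its -y and +y faces are pressed by the fingers at once ((contact force between the fingers and stop_c0 above 2 N or contact force between the fingers and stop_c2 above 2 N) and (contact force between the fingers and stop_c1 above 2 N or contact force between the fingers and stop_c3 above 2 N)).
It fails at once if the stop is pushed on past the catch, over the high rib (y of stop_center in the frame of catch_notch above 0.013 m).
It fails at once if the jar, tin or bowl is moved, lifted or tipped (distance of jar_a_mid from where it was at the start of the episode above 0.02 m or angle between any of jar_a_mid, tin_mid, bowl_mid's own z axis and vertical above 0.3 rad or distance of any of tin_mid, bowl_mid from where it was at the start of the episode above 0.03 m).
It also fails if it takes over 61 s, if anything falls off the work surface, if the arm or the gripper's body presses on something with over 40 N, if the wrist force passes 120 N, or if a joint passes its speed limit or range.

## Working session

There is one attempt and no reset: what is moved stays moved. The work goes in short steps, each a Python script; the robot and the scene stay as the last script left them, time stands still between calls to the robot, and variables do not carry over. Pictures are saved under pics/ and viewed, and the job is handed in when it is done.

```bash
mkdir -p pics; ls
python3 - <<'E'
from bench import manip, effector, viewer
import cv2
for n in("side","top"):
    cv2.imwrite(f"pics/{n}0.png",viewer.get_image(n)[:,:,::-1]); print(n,viewer.get_calibration(n))
print(manip.current_clock(),manip.current_tool_pos(),manip.current_tcp_rot(),manip.current_finger_gap())
E
```

```text
pics
side {'vfov': 57.98881726648917, 'cx': 278.92639054098953, 'cy': 211.99387801511557, 'eye': array([ 0.51224998, -0.51239234,  0.42280226]), 'attitude': array([ 0.86072565, -0.11640186,  0.06415113, -0.49141286])}
top {'vfov': 50.07658082607246, 'cx': 274.1487692878718, 'cy': 204.47909594296183, 'eye': array([0.4554422 , 0.05952944, 0.98995563]), 'attitude': array([ 0.70593529, -0.7014265 ,  0.07010468, -0.06885898])}
0.1 [0.22809193 0.60799413 0.22578144] [ 8.21934320e-01  5.69581611e-01 -7.29431784e-04  4.80232907e-04] 0.09195951105998224
```

View pics/side0.png

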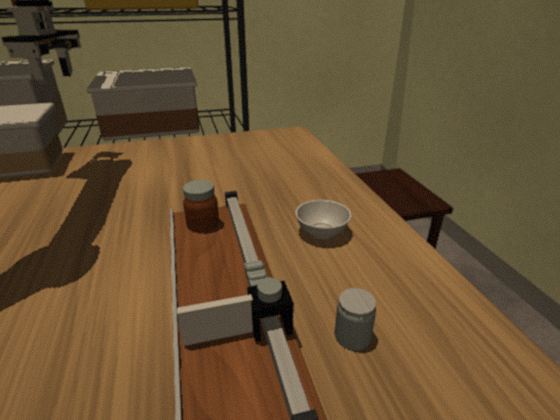

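View pics/top0.png

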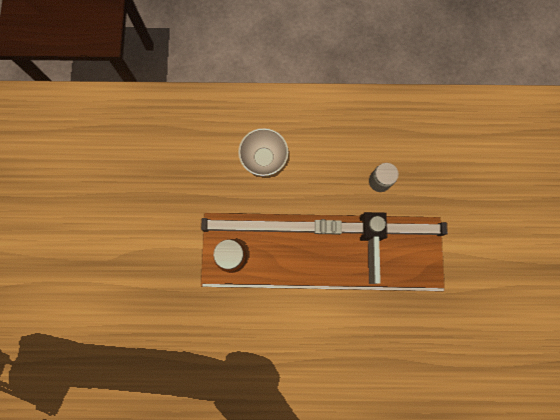

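The side view shows the stop near (268,305), with the catch at (256,272) and the jar at (200,205). In the top view the jar is at (228,254), the catch about (328,227), the stop carriage about (375,225) with its plate at (376,258), and the rail ends at (205,225) and (444,229). I'll enlarge the top view and check the calibration against the known dimensions.

```bash
cat > h.py <<'E'
import numpy as np, cv2
from bench import manip, effector, viewer
from scipy.spatial.transform import Rotation as R
def ray(n,uv):
    c=viewer.get_calibration(n); f=210/np.tan(np.radians(c['vfov'])/2)
    d=np.array([(uv[0]-c['cx'])/f,(uv[1]-c['cy'])/f,1.]); return np.array(c['eye']),R.from_quat(c['attitude']).apply(d)
def onz(n,uv,z):
    e,d=ray(n,uv); return e+d*(z-e[2])/d[2]
def proj(n,p):
    c=viewer.get_calibration(n); f=210/np.tan(np.radians(c['vfov'])/2)
    q=R.from_quat(c['attitude']).inv().apply(np.array(p)-c['eye']); return f*q[:2]/q[2]+[c['cx'],c['cy']]
E
python3 - <<'E'
from h import *
im=cv2.imread('pics/top0.png')
cv2.imwrite('pics/t1.png',cv2.resize(im[205:300,195:455],None,fx=3,fy=3,interpolation=cv2.INTER_CUBIC))
cv2.imwrite('pics/t2.png',cv2.resize(im[205:245,305:405],None,fx=8,fy=8,interpolation=cv2.INTER_CUBIC))
s=cv2.imread('pics/side0.png')
cv2.imwrite('pics/s1.png',cv2.resize(s[240:360,170:310],None,fx=5,fy=5,interpolation=cv2.INTER_CUBIC))
for uv,z in [((202.5,286),.028),((443,290),.028),((205,225),.052),((444,229),.052)]: print(onz('top',uv,z))
E
```

```text
[0.47130744 0.20815983 0.028     ]
[ 0.46617015 -0.29796461  0.028     ]
[0.59743093 0.20390752 0.052     ]
[ 0.59220728 -0.29965503  0.052     ]
```

View pics/t1.png

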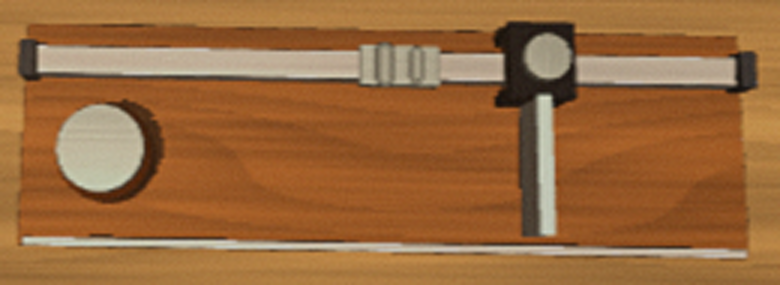

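View pics/t2.png

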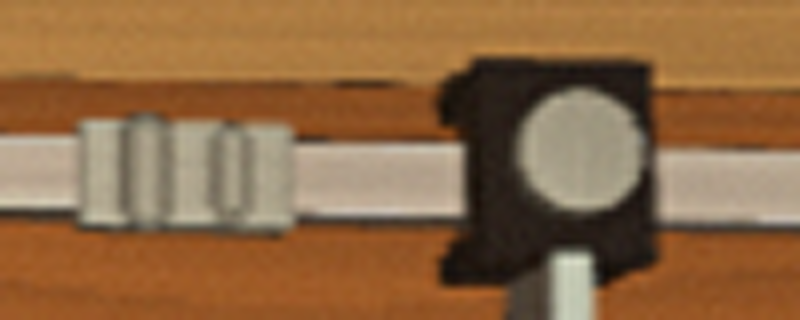

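View pics/s1.png

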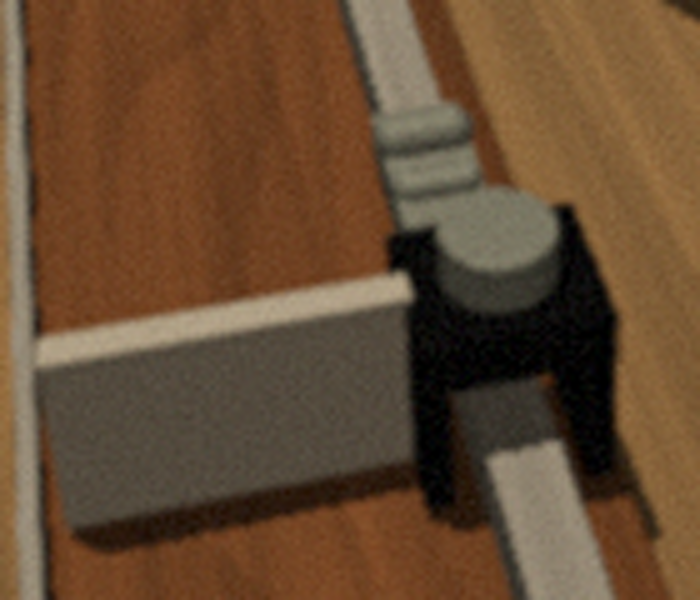

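The clip's high rib is left of the low rib, at t2 x≈147 and 232, and the cap is at t2 (582,150). The plate's top strip is at t1 x≈541. Next I'll turn these into positions and check that the arm can reach them.

```bash
cat >> h.py <<'E'
def t2(x,y): return ((x+.5)/8+305-.5,(y+.5)/8+205-.5)
def t1(x,y): return ((x+.5)/3+195-.5,(y+.5)/3+205-.5)
def s1(x,y): return ((x+.5)/5+170-.5,(y+.5)/5+240-.5)
E
python3 - <<'E'
from h import *
b1=onz('top',t1(28,59),.052);b2=onz('top',t1(746,71),.052)
print('blocks',b1,b2,np.linalg.norm(b1-b2)); ey=(b1-b2)/np.linalg.norm(b1-b2); ex=np.array([ey[1],-ey[0],0])
o=(b1+b2)/2-ex*.05; print('yaw',np.arctan2(-ey[0],ey[1]),'o',o)
L=lambda p:(round((p-o)@ex*1e3,1),round((p-o)@ey*1e3,1))
lo=onz('top',t2(232,172),.046);hi=onz('top',t2(147,170),.048)
print('lo',lo,L(lo),'hi',hi,L(hi))
cap=onz('top',t2(582,150),.0965);print('cap',cap,L(cap))
caps=onz('side',s1(497,229),.0965);print('cap side',caps,L(caps))
pa=onz('top',t1(543,97),.082);pb=onz('top',t1(547,235),.082);print('plate',pa,pb,L(pa),L(pb))
pc=onz('side',s1(42,357),.082);pd=onz('side',s1(408,288),.082);print('plate side',L(pc),L(pd))
jar=onz('top',t1(100,148),.103);print('jar',L(jar))
los=onz('side',s1(440,181),.046);his=onz('side',s1(425,118),.048);print('ribs side',los,his,L(los),L(his))
th=np.arctan2(-ey[0],ey[1])
for nm,k in(('x along',0),('x opp',np.pi),('y',np.pi/2),('-y',-np.pi/2)):
    q=(R.from_euler('z',th+k)*R.from_quat([1,0,0,0])).as_quat()
    for pos in (pa-ey*.05+ex*-.03,cap): 
        pos=pos.copy();pos[2]=.055
        s=manip.solve_ik(pos,q); print(nm,None if s is None else np.round(s,2))
E
```

```text
blocks [0.598837   0.20606627 0.052     ] [ 0.59361575 -0.29834509  0.052     ] 0.5044383883815027
yaw -0.010350794889182167 o [ 0.54622906 -0.04562188  0.052     ]
lo [ 0.59784372 -0.06788356  0.046     ] (np.float64(51.8), np.float64(-21.7)) hi [ 0.59792974 -0.04512363  0.048     ] (np.float64(51.7), np.float64(1.0))
cap [ 0.59638617 -0.14917814  0.0965    ] (np.float64(51.2), np.float64(-103.0))
cap side [ 0.59580539 -0.15346032  0.0965    ] (np.float64(50.7), np.float64(-107.3))
plate [ 0.57052895 -0.14813154  0.082     ] [ 0.47845243 -0.14728803  0.082     ] (np.float64(25.4), np.float64(-102.3)) (np.float64(-66.7), np.float64(-102.4))
plate side (np.float64(-64.5), np.float64(-107.8)) (np.float64(27.0), np.float64(-107.2))
jar (np.float64(-15.9), np.float64(194.2))
ribs side [ 0.59724765 -0.07227705  0.046     ] [ 0.59883188 -0.04351465  0.048     ] (np.float64(51.3), np.float64(-26.1)) (np.float64(52.6), np.float64(2.7))
x along [ 0.08  0.57  0.29  1.88 -0.24  0.72  0.5 ]
x along [ 0.08  0.62  0.17  1.78 -0.14  0.76  0.3 ]
x opp [-0.55  1.13  1.35  1.9  -1.2   1.24 -1.92]
x opp [-0.61  1.17  1.35  1.8  -1.22  1.28 -2.06]
y [ 0.3   0.56  0.    1.87 -0.    0.71  1.87]
y [ 0.24  0.61 -0.06  1.77  0.05  0.76  1.72]
-y [-0.11  0.62  0.54  1.89 -0.46  0.76 -0.89]
-y [-0.06  0.64  0.35  1.78 -0.29  0.77 -1.14]
```

Both views agree to about 4 mm: cap at lane y≈-105 and notch at about -12. Now I'll close the fingers, move behind the plate, make contact and advance.

```bash
cat >> h.py <<'E'
th=-0.01035; ex=np.array([np.cos(th),np.sin(th),0]); ey=np.array([-np.sin(th),np.cos(th),0])
o=np.array([0.5462,-0.0456,0]); Q=(R.from_euler('z',th)*R.from_quat([1,0,0,0])).as_quat()
def W(x,y,z): return o+ex*x+ey*y+np.array([0,0,z])
def Ly():
    p=np.array(manip.current_tool_pos())-o; return np.round([p@ex*1e3,p@ey*1e3,p[2]*1e3],1)
E
python3 - <<'E'
from h import *
effector.close(10)
manip.move_pose(W(0,-.165,.24),Q); print(manip.current_clock(),Ly(),manip.current_finger_gap())
manip.servo_line(W(0,-.165,.055),vel=.12); print(manip.current_clock(),Ly(),manip.current_force())
for n in("side","top"): cv2.imwrite(f"pics/{n}1.png",viewer.get_image(n)[:,:,::-1])
E
```

```text
4.6083 [   0.5 -163.8  239.9] 0.0005221218147497729
6.3 [   0.7 -165.2   55.8] [ 0.21313553 -0.26313126  0.19131453]
```

View pics/side1.png

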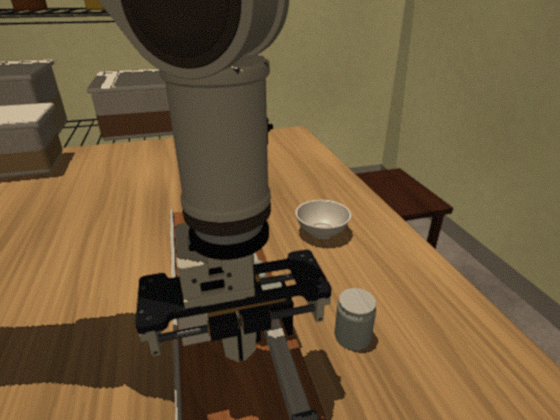

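View pics/top1.png

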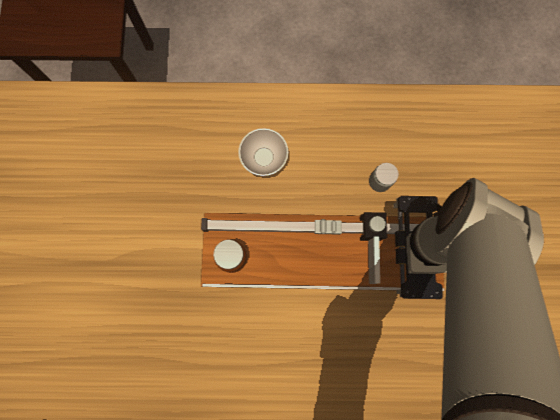

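The side view shows the shut fingers behind the plate at (240,345). The top view shows the gripper at (420,245), with the stop still at (376,225), so there is clearance. Next is the gentle advance.

Run:
```python
from h import *
f0=np.array(manip.current_force())
for y in list(range(-150,-104,6))+[-95,-80,-65]:
    manip.servo_line(W(0,y/1e3,.055),vel=.04)
    print(y,round(manip.current_clock(),2),Ly(),np.round(np.array(manip.current_force())-f0,2))
cv2.imwrite("pics/top2.png",cv2.resize(viewer.get_image("top")[200:300,195:455,::-1],None,fx=3,fy=3,interpolation=cv2.INTER_CUBIC))
```

```text
-150 6.92 [ 1.000e-01 -1.496e+02  5.500e+01] [-0.03 -0.23  0.22]
-144 7.22 [   0.  -143.6   55. ] [ 0.29  0.16 -0.13]
-138 7.53 [   0.  -137.5   55. ] [0.43 1.47 0.22]
-132 7.83 [   0.  -131.5   55. ] [-0.21  1.24 -0.46]
-126 8.12 [ 1.000e-01 -1.255e+02  5.500e+01] [-0.46  1.25 -0.86]
-120 8.43 [ 1.000e-01 -1.196e+02  5.500e+01] [-0.32  0.86 -0.67]
-114 8.72 [  -0.  -113.5   55. ] [ 0.66  0.29 -0.3 ]
-108 9.03 [   0.  -107.3   55. ] [ 0.27  0.21 -0.  ]
-95 9.5 [  0.  -94.1  55. ] [-0.59  0.46 -0.95]
-80 10.03 [  0.  -79.2  55. ] [-0.09  0.1   0.04]
-65 10.55 [  0.  -64.3  55. ] [-0.35  0.74  0.56]
```

View pics/top2.png

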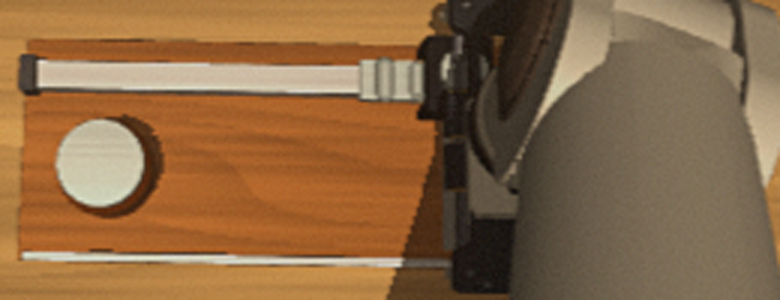

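The stop is sliding: its front edge is at (425,75) in the crop, and the notch at about (394,78) is roughly 33 mm from the stop's centre. I'll continue in 1 mm steps, watching for the force to rise and then drop.

Run:
```python
from h import *
def F(): 
    a=[]
    for _ in range(4): a.append(manip.current_force()); manip.sleep(.01)
    return np.mean(a,0)
peak=0
y=-60
while y<=-26:
    manip.servo_line(W(0,y/1e3,.055),vel=.02)
    f=F(); fy=-f[1]; print(y,round(manip.current_clock(),2),Ly()[1],np.round(f,2))
    peak=max(peak,fy)
    if peak>4.5 and fy<.4*peak: print('drop');break
    if fy>11.5: print('too high');break
    y+=2 if y<-52 else 1
```

```text
-60 11.03 -59.7 [ 0.18 -0.14  0.26]
-58 11.32 -57.9 [ 0.19 -0.27 -0.23]
-56 11.6 -55.8 [ 0.03 -0.23 -0.2 ]
-54 11.88 -53.7 [-0.22 -0.74  0.25]
-52 12.17 -51.7 [ 0.37 -0.71  0.09]
-51 12.45 -51.0 [-0.09 -0.95 -0.12]
-50 12.73 -50.0 [ 0.02 -0.83 -0.26]
-49 13.02 -48.9 [-0.64 -1.09  0.09]
-48 13.3 -47.9 [-0.33 -1.08 -0.23]
-47 13.58 -46.9 [ 0.04 -0.95 -0.  ]
-46 13.87 -46.5 [ 0.12 -3.52 -0.54]
-45 14.15 -46.3 [-0.12 -5.05 -0.88]
-44 14.43 -46.1 [-0.22 -7.19 -1.07]
-43 14.72 -45.8 [ 0.09 -8.44 -1.18]
-42 15.0 -44.4 [ 0.23 -7.07 -0.91]
-41 15.28 -42.5 [ 0.05 -5.28 -0.53]
-40 15.57 -40.4 [-0.1  -3.85 -0.37]
-39 15.85 -38.3 [ 0.11 -1.94  0.35]
drop
```

The force peaked at 8.4 N and then fell, with TCP y at -38. That may be the drop into the notch. I'll back off, rise clear and look.

Run:
```python
from h import *
manip.sleep(.2); print(manip.current_force(),Ly())
manip.servo_line(W(0,-.075,.055),vel=.1)
manip.servo_line(W(0,-.12,.2),vel=.2)
manip.move_pose(W(-.05,-.22,.22),Q)
print(manip.current_clock())
for n in("side","top"): cv2.imwrite(f"pics/{n}3.png",viewer.get_image(n)[:,:,::-1])
t=cv2.imread('pics/top3.png')
cv2.imwrite('pics/t3.png',cv2.resize(t[205:245,280:380],None,fx=8,fy=8,interpolation=cv2.INTER_CUBIC))
```

```text
[-0.31418766 -0.39431372  1.39483183] [  0.  -38.3  55. ]
17.9917
```

View pics/t3.png

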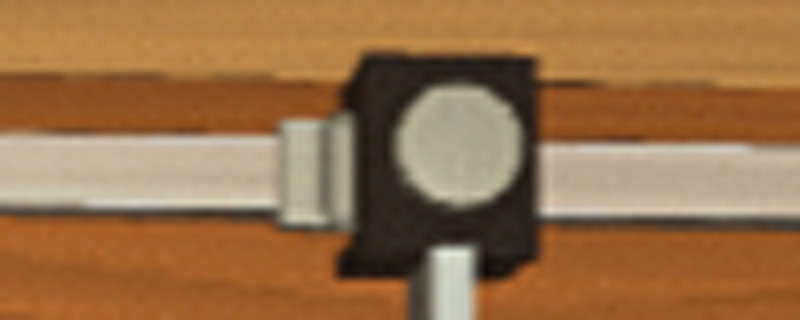

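View pics/side3.png

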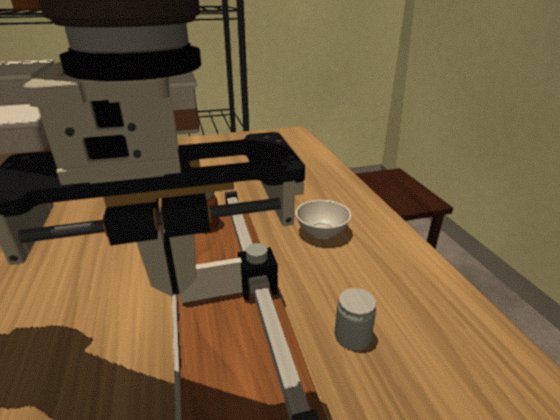

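In the crop t3 the cap is at (459,145). The high rib is still visible ahead of the carriage at (342,170). Measuring the distance to the notch:

Run:
```python
from h import *
L=lambda p:np.round([(p-o)@ex*1e3,(p-o)@ey*1e3],1)
c=onz('top',((459.5)/8+279.5,145.5/8+204.5),.0965); print('cap top',c,L(c))
for u in(147,232): print(L(onz('top',t2(u,171),.047)))
# sharper: cap ellipse centres by mask in both tops, side
for f,n in(('top0','top'),('top3','top'),('side0','side'),('side3','side')):
    im=cv2.imread(f'pics/{f}.png'); h=cv2.cvtColor(im,cv2.COLOR_BGR2HSV)
    m=((h[...,1]<60)&(h[...,2]>85)).astype(np.uint8)
    k=cv2.findContours(m,cv2.RETR_EXTERNAL,cv2.CHAIN_APPROX_NONE)[0]
    tgt={'top0':(377.7,223.7),'top3':(337.4,223),'side0':(269,287),'side3':(257,251)}[f]
    for q in k:
        if cv2.contourArea(q)>60 and cv2.pointPolygonTest(q,tgt,False)>=0:
            e=cv2.fitEllipse(q); print(f,np.round(e[0],2),np.round(e[1],1),L(onz(n,e[0],.0965)))
cv2.imwrite('pics/s3.png',cv2.resize(cv2.imread('pics/side3.png')[230:310,210:300],None,fx=7,fy=7,interpolation=cv2.INTER_CUBIC))
```

```text
cap top [ 0.59712587 -0.06799115  0.0965    ] [ 51.2 -21.9]
[51.6  0.9]
[ 52.  -21.6]
top0 [377.22 223.3 ] [14.2 15.4] [  51.3 -102.9]
top3 [336.88 222.76] [14.2 15.1] [ 51.  -21.7]
side0 [266.45 285.08] [14.8 30. ] [  47.7 -105.9]
side3 [247.58 237.62] [20.1 48.6] [44.2  5.6]
```

View pics/s3.png

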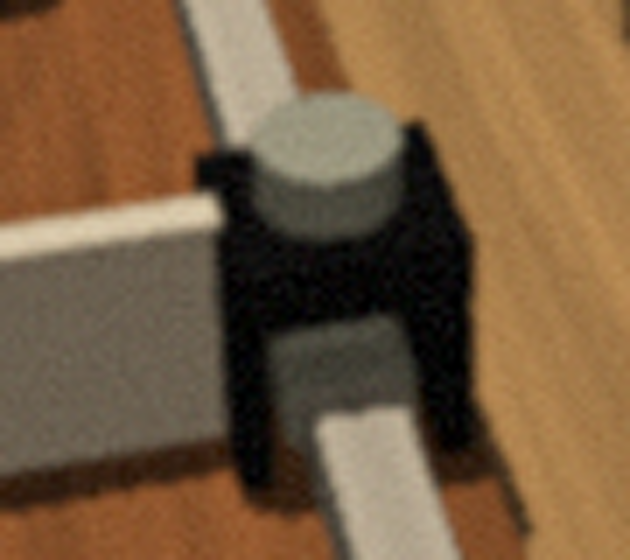

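The side and top crops agree that the roller is on the crest of the low rib and not yet in the notch. The cap is at lane y -21.8 and the low rib at -21.6, and too much of the clip still shows ahead of the carriage. I'll push a few mm further with a force guard and then look again.

Run:
```python
from h import *
manip.move_pose(W(0,-.10,.2),Q)
manip.servo_line(W(0,-.075,.055),vel=.15)
manip.servo_line(W(0,-.044,.055),vel=.06)
def F(): 
    a=[]
    for _ in range(4): a.append(manip.current_force()); manip.sleep(.01)
    return np.mean(a,0)
f0=F()
for y in(-41,-40,-39,-38,-37,-36,-35,-34,-33):
    manip.servo_line(W(0,y/1e3,.055),vel=.02)
    f=F()-f0; print(y,round(manip.current_clock(),2),Ly()[1],np.round(f,2))
    if -f[1]>6: print('high');break
t=viewer.get_image('top')[:,:,::-1]
cv2.imwrite('pics/t4.png',cv2.resize(t[205:245,280:380],None,fx=8,fy=8,interpolation=cv2.INTER_CUBIC))
```

```text
-41 20.85 -41.1 [0.47 0.56 0.45]
-40 21.13 -40.0 [0.62 0.44 0.67]
-39 21.42 -38.9 [0.84 0.09 0.29]
-38 21.7 -38.1 [0.27 0.15 0.24]
-37 21.98 -37.3 [ 0.18 -0.92  0.29]
-36 22.27 -35.5 [0.85 0.31 0.37]
-35 22.55 -34.6 [0.47 0.62 0.15]
-34 22.83 -33.9 [0.34 0.14 0.44]
-33 23.12 -33.0 [0.64 0.34 0.44]
```

View pics/t4.png

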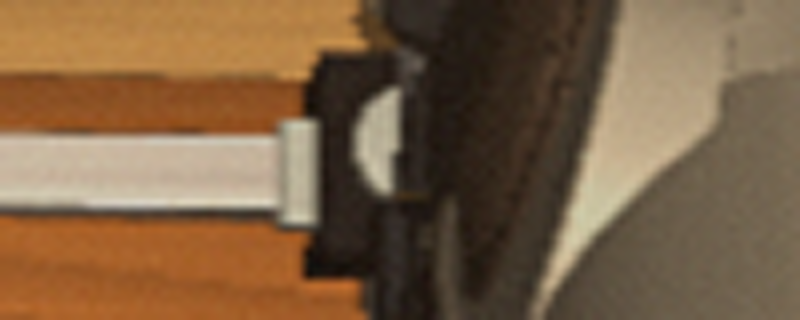

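The stop has jumped. The cap's left edge moved from x=396 to x=353 in the crop, which is about 10.8 mm, and the clip shows only its last ~10 mm. Contact force is zero. I'll retreat, look, and then press the cap.

Run:
```python
from h import *
manip.servo_line(W(0,-.07,.055),vel=.12)
manip.servo_line(W(0,-.11,.2),vel=.2)
manip.move_pose(W(-.05,-.2,.22),Q)
t=viewer.get_image('top')[:,:,::-1]
print(manip.current_clock())
cv2.imwrite('pics/t5.png',cv2.resize(t[205:245,280:380],None,fx=8,fy=8,interpolation=cv2.INTER_CUBIC))
h=cv2.cvtColor(np.ascontiguousarray(t),cv2.COLOR_BGR2HSV)
m=((h[...,1]<60)&(h[...,2]>85)).astype(np.uint8)
for q in cv2.findContours(m,cv2.RETR_EXTERNAL,cv2.CHAIN_APPROX_NONE)[0]:
    if 100<cv2.contourArea(q)<400:
        e=cv2.fitEllipse(q); p=onz('top',e[0],.0965); print(np.round(e[0],1),np.round(e[1],1),np.round([(p-o)@ex*1e3,(p-o)@ey*1e3],1))
```

```text
25.075
[295.8 286.5] [  2.1 197.2] [-76.5  59.9]
[330.5 258.3] [ 5.4 73.9] [-20.4  -8.4]
[331.7 222.6] [14.1 15.2] [ 51.2 -11.4]
[386.  174.1] [20.8 22.4] [ 153.9 -123.8]
[263.7 155.3] [17.9 22. ] [189.9 128.4]
```

View pics/t5.png

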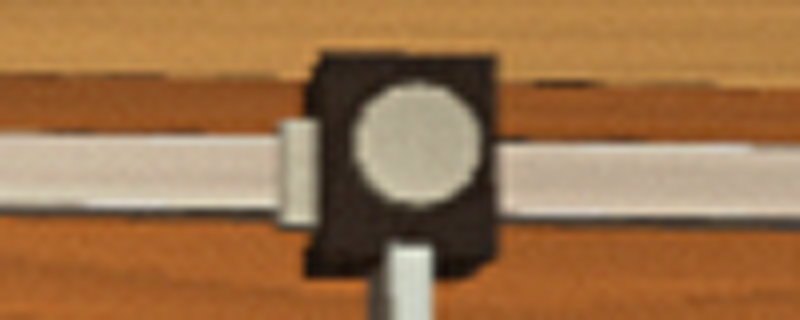

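The crop shows the cap at (418,143), which puts the centre at lane y=-11.4, against an expected notch at about -12. The stop is seated, so now I'll press the cap.

Run:
```python
from h import *
cx,cy=.051,-.0120
manip.move_pose(W(cx,cy,.16),Q)
manip.servo_line(W(cx,cy,.104),vel=.08); manip.sleep(.2)
print(Ly(),manip.current_clock())
f0=np.array(manip.current_force())
z=102
while z>=80:
    manip.servo_line(W(cx,cy,z/1e3),vel=.02); manip.sleep(.05)
    f=np.array(manip.current_force())-f0
    print(z,round(manip.current_clock(),2),Ly(),np.round(f,1))
    if f[2]>14: break
    z-=1
manip.sleep(.3); print(Ly(),np.array(manip.current_force())-f0)
```

```text
[ 51.5 -12.  104.6] 27.0167
102 27.32 [ 50.9 -12.  102. ] [-0.   1.6 -0.8]
101 27.62 [ 51.  -12.  100.9] [-1.5  0.7 -0.1]
100 27.92 [ 50.9 -12.   99.9] [ 0.5  1.7 -0.4]
99 28.22 [ 51. -12.  99.] [-0.4  1.3  0. ]
98 28.52 [ 51. -12.  98.] [-1.1  1.1 -0.6]
97 28.82 [ 51. -12.  97.] [ 0.   1.2 -0.4]
96 29.12 [ 51.1 -12.   96.1] [-0.4  1.3  1.3]
95 29.42 [ 51.  -12.   95.1] [-0.9  1.1  3. ]
94 29.72 [ 51. -12.  94.] [-1.6  1.8  1.6]
93 30.02 [ 51.  -12.   92.9] [-1.   2.2  1.7]
92 30.32 [ 51.  -12.   91.9] [-0.7  1.2  2.1]
91 30.62 [ 51.  -12.   90.9] [-1.1 -0.   1.7]
90 30.92 [ 51.  -12.   89.9] [-0.8  0.7  1.5]
89 31.22 [ 51.  -12.   88.9] [-0.9  1.5  2.5]
88 31.52 [ 51.1 -12.   88.7] [-2.8  0.9  8. ]
87 31.82 [ 51.1 -12.1  88.6] [-4.9  1.4 15.3]
[ 51.2 -12.1  88.6] [-5.17019356  1.22244949 13.78672244]
```

The cap has bottomed at 88.6 mm, as expected for fully down. I'll retreat straight up and check.

Run:
```python
from h import *
manip.servo_line(W(.051,-.012,.18),vel=.1)
manip.move_pose(W(-.05,-.2,.24),Q); manip.sleep(.3)
print(manip.current_clock(),manip.current_force())
for n in("side","top"): cv2.imwrite(f"pics/{n}6.png",viewer.get_image(n)[:,:,::-1])
t=cv2.imread('pics/top6.png'); h=cv2.cvtColor(t,cv2.COLOR_BGR2HSV)
m=((h[...,1]<60)&(h[...,2]>85)).astype(np.uint8)
for q in cv2.findContours(m,cv2.RETR_EXTERNAL,cv2.CHAIN_APPROX_NONE)[0]:
    if 100<cv2.contourArea(q)<900:
        e=cv2.fitEllipse(q); p=onz('top',e[0],.0885); print(np.round(e[0],1),np.round([(p-o)@ex*1e3,(p-o)@ey*1e3],1))
s=cv2.imread('pics/side6.png')[230:310,210:300]
cv2.imwrite('pics/c6.png',np.hstack([cv2.resize(s,(450,400)),cv2.resize(t[205:245,295:330],(350,400))]))
a=cv2.imread('pics/top0.png');d=cv2.absdiff(a,t).max(2); print('tin/bowl/jar diff',d[160:192,370:402].max(),d[125:180,235:292].max(),d[237:272,212:246].max())
```

```text
34.3917 [0.34796461 0.54678842 0.23246553]
[300.8 286.6] [-76.4  49.7]
[228.1 254. ] [-14.7 195.3]
[330.5 258.3] [-19.7  -9.4]
[377.6 227.5] [  43.9 -105.3]
[275.  225.6] [ 44.3 102.5]
[331.2 223.1] [ 51.5 -11.3]
[386.  174.1] [ 156.2 -125.9]
[263.7 155.2] [192.5 128.5]
tin/bowl/jar diff 18 18 16
```

View pics/c6.png

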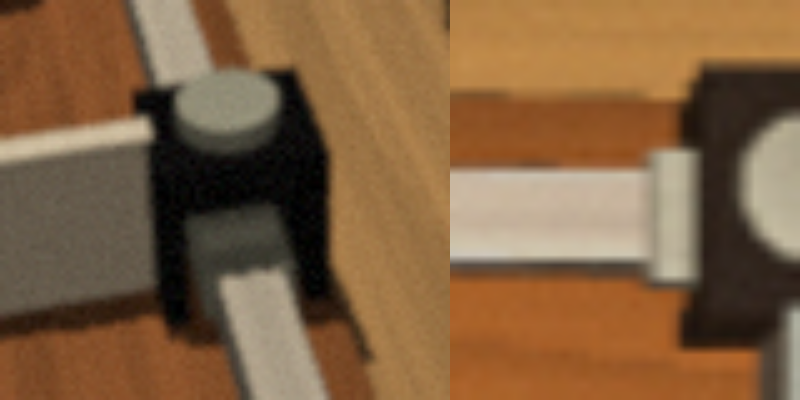

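The left half of the picture shows the cap at (228,110) sitting low on the carriage. The right half shows the stop still seated at lane y=-11.3. The jar, tin and bowl are unchanged and the arm is clear, so I'm handing in.

```bash
python3 -c "
from bench import manip
manip.hand_in(); print(manip.current_clock())"
```

```text
the job is handed in; nothing more can be done
the job is handed in; nothing more can be done
```

I pushed the stop into the catch notch, pressed the lock cap fully down, backed the arm clear and handed the job in at about 34.4 s. The hand-in gives no verdict, so these are my own last checks:

- **Stop:** the first push stopped on the crest of the low rib; the top picture showed this. A second push of a few mm let it jump into the notch. From the top view, its centre is at lane y ≈ -11.3 mm, against an estimated notch at about -12 mm. The fingertips only touched the plate's -y face.
- **Cap:** it bottomed at a tip height of 88.6 mm (88.5 mm expected when down), with about 15 N of pressing force.
- **Jar, tin and bowl:** their areas of the top image show only noise compared with the start.
- **Contact:** the wrist force is about zero and the arm is clear.

Two things disagreed. The side camera read y about 4 mm lower than the top camera. The end-block spacing measured 504 mm instead of 508 mm. I relied on distances measured within the top view, the force signal and how much of the clip was visible.

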